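# Hold the reference cell in the light path

### The job

First slide the sensor on its metal plate across the bench, keeping it flat on the bench, squarely onto the red painted outline so that it faces the lamp, and let go of it. Then take the amber glass cell out of the rack, touching it with the fingers only on its two frosted sides and never on its clear end windows, and hold it still and upright in the light path: over the yellow cross mark, its middle level with the lamp's lens, its clear windows facing the lamp and the sensor. Finish while still holding it there, clear of everything else, and leave the green cell and the two bottles where they are.

Things in the scene. Friction and masses are not known exactly. Their poses are not given: they have to be found in the camera images.
- light_path: fixed. Blue lamp box 110 mm high, 80 mm wide; yellow line painted on the bench from its lens, with a yellow cross mark; red painted outline (inside 100 x 90 mm) at the line's end. Origin on the bench at the cross mark; x along the light, lamp to red outline; z up. Lens (dark tube 38 mm across) ends at x = -80 mm, centre 75 mm high; lamp box begins at x = -100 mm. Paint is flush with the bench
- beam_point (a point): point on the light's axis straight above the cross mark, 75 mm above the bench: where the middle of the amber cell is to be held
- square (a point): centre of the red outline, on the bench, 125 mm from the cross mark along the light path's +x
- sensor: loose. Pale metal plate 100 (x) x 90 (y) x 12 mm thick with a black head, 44 (x) x 40 mm (y), centred 12 mm to +x of the plate's centre, top (green patch) 102 mm high. Origin: centre of plate underside, z up. Its round window, 75 mm high, looks along -x: facing the lamp, its x is along the light path's x. Starts turned up to 35 degrees from that. 0.35 to 0.65 kg; slides freely on the bench
- amber_cell: solid amber glass block, 46 long (x) x 20 wide (y) x 60 mm tall (z); origin: centre of its underside. The two long sides (20 mm apart across y) are frosted, dull white; the two narrow ends (+x and -x) are clear polished windows. 0.09 to 0.16 kg. Starts upright in either slot of the rack
- amber_mid (a point): middle of the amber cell, 30 mm above its underside
- rack: fixed white block, 80 (x) x 170 (y) x 22 mm high, origin at the centre of its underside. Two open-topped slots, 49 x 23 mm and 16 mm deep (floor 6 mm above the bench), centred 45 mm either side of its middle along y; a cell stands loosely in each, long axis along the rack's x, 44 mm of it showing above the rack
- green_cell: solid green glass block, 46 long (x) x 20 wide (y) x 60 mm tall (z); origin: centre of its underside. The two long sides (20 mm apart across y) are frosted, dull white; the two narrow ends (+x and -x) are clear polished windows. 0.09 to 0.16 kg. Starts upright in either slot of the rack; to be left alone
- brown_bottle: bystander: brown bottle with a blue cap, 60 mm across, 120 mm tall, origin at the centre of its underside; loose, to be left alone
- white_bottle: bystander: white bottle with a green cap, 56 mm across, 110 mm tall, origin at the centre of its underside; loose, to be left alone
Things that resemble listed ones, but are neither listed nor needed, are in the scene too. Of the things that look like the amber_cell, the middle-sized one is meant. Of the things that look like the sensor, take the one that is farthest to the robot's left at the start.

How it is judged:
On the way, in this order (a step that is already met when the one before it is completed fails the run):
1. the sensor lies flat on the red outline, facing the lamp, and is let go (horizontal distance between sensor and square below 0.012 m and angle between the x axis of sensor and the x axis of light_path, either way round below 0.15 rad and height (world z) of sensor below 0.004 m and angle between sensor's own z axis and vertical below 0.05 rad and contact force between the fingers and sensor below 0.3 N and linear speed of sensor below 0.02 m/s), for 0.2 s.
2. the amber cell is lifted out of the rack by its frosted sides (height (world z) of amber_cell above 0.03 m and contact force between the fingers and amber_cell_c0 above 2 N and contact force between amber_cell and rack below 0.3 N), for 0.2 s.
At the end, for the whole second after the job is handed in: Fingers still grip the amber cell's frosted sides; it is still, touches nothing else, its middle within 8 mm sideways, 15 mm in height, 30 mm along the path of the beam point, lined up and upright to 9 degrees. Sensor flat, released, within 12 mm and 8.5 degrees of the outline (all of step 1 and x of amber_mid in the frame of light_path between -0.03 and 0.03 m and y of amber_mid in the frame of light_path between -0.008 and 0.008 m and height (world z) of amber_mid between 0.06 and 0.09 m and angle between the x axis of amber_cell and the x axis of light_path, either way round below 0.16 rad and angle between amber_cell's own z axis and vertical below 0.16 rad and contact force between the fingers and amber_cell_c0 above 2 N and linear speed of amber_cell below 0.02 m/s and contact force between amber_cell and sensor below 0.3 N and contact force between amber_cell and light_path below 0.3 N and contact force between amber_cell and rack below 0.3 N and contact force between amber_cell and green_cell below 0.3 N and contact force between amber_cell and brown_bottle below 0.3 N and contact force between amber_cell and white_bottle below 0.3 N); the arm keeps its last pose, push and grip.
It fails at once if the fingers touch a clear window of the amber cell (contact force between the fingers and amber_cell_c1 above 0.5 N or contact force between the fingers and amber_cell_c2 above 0.5 N).
It fails at once if the sensor is lifted off the bench or tipped (height (world z) of sensor above 0.01 m or angle between sensor's own z axis and vertical above 0.15 rad).
It fails at once if the green cell is moved by more than 30 mm (distance of green_cell from where it was at the start of the episode above 0.03 m).
It fails at once if the brown bottle is moved by more than 30 mm (distance of brown_bottle from where it was at the start of the episode above 0.03 m).
It fails at once if the white bottle is moved by more than 30 mm (distance of white_bottle from where it was at the start of the episode above 0.03 m).
It also fails if it takes over 51 s, if anything falls off the work surface, if the arm or the gripper's body presses on something with over 40 N, if the wrist force passes 120 N, or if a joint passes its speed limit or range.

### The arm

A 6-joint arm with a two-finger parallel gripper is mounted at the origin on the work surface. World frame = base frame: x ahead of the robot, y to its left, z up, the work surface at z = 0. Lengths are in m, angles in rad, forces in N, time in s.
With the tool pointing down it reaches from about 0.275 to 1 m from the base axis. Payload 8.4 kg.
Tool frame: the origin (TCP) lies midway between the tips of the shut fingers; the grasp point (between the pads) lies 19 mm behind it; z points along the fingers, y is the direction in which the jaws open and shut (so a half turn about z gives the same grasp; the last joint's range is limited). The gripper opens to 85 mm and grips with 20 to 120 N. Pads are 22 mm wide; open, the fingers measure 114 mm over their backs; the gripper's body (76 mm by 85 mm) begins 54 mm behind the grasp point. The pads swing forward as they close: fully open they stand 13 mm farther back than shut.
Start: joints at [1.335, 0.353, 1.633, -0, 1.155, -0.002], TCP at [0.145, 0.608, 0.207] pointing down, gripper open.
Joint ranges: [-2.63, 2.63], [-0.92, 2.1], [0.06, 2.66], [-1.3, 4.44], [0, 2.69], [-3.02, 3.02]. Speed limits (rad/s): [2.22, 2.22, 2.79, 3.14, 3.14, 3.14].

### API

Orientations are given as a rotation vector (axis times angle).
In Python, from station import robot, optics, job, search_frame, cut_out gives the robot as it stands.
- The arm moves only by the shell command python3 -m jog 'ROWS' [FORCE]. ROWS is JSON, a list of rows, each an object with "gripper": the opening, from 0 (shut) to 1 (fully open); "dp": the shift along the tool's x, y, z in cm, a list of three; "turn": the turn, a rotation vector about the tool's x, y, z in rad, a list of three. In form: [{"gripper": gripper, "dp": [x, y, z], "turn": [wx, wy, wz]}, ...]. A call has 1 to 12 rows; each row shifts and turns the commanded pose from where the row before left it, along the tool's axes as they then stand; what a row does not reach is not made up. A row lasts 1/8 s, in which the tool goes at most 62.5 mm and 10.7 degrees, less where a joint would pass 70% of its speed; a pose out of reach is approached as far as the arm can. A call is refused whole if a number of a shift passes 6.25 or a number of a turn 0.188, either way. A call with a gripper value outside its range is refused whole. The fingers move at their own pace and stop on an object; FORCE is the grip in N (left out, the last holds). Time passes only in rows, so rows that do not move let the fingers close. It gives the time, the measured TCP pose, the force and the opening at its end, in the units of the state.
- robot.observe(): the state, without advancing time (a new reading comes with each control period).
- optics.capture(name): name is "scene" or "top" or "wrist"; returns (picture, depth): 384x512x3 uint8, red, green, blue; 384x512 float32, m along the optical axis (not along the pixel's ray), 0 where there is no reading.
- optics.camera_model(name): a dict with "K" (3x3 intrinsics, pixels), "rvec" (rotation vector, rad) and "tvec" (3), from world to camera coordinates, as OpenCV has them. Camera axes: x right, y down, z forward; pixel columns grow to the right and rows downward; lengths in m; the calibration is good to about 2 mm. The wrist camera is an equidistant fisheye: a pixel r from the principal point sees the ray r / f radians off the axis. A picture is of the moment at which its call begins: read the wrist's pose just before it. camera_model takes no time and is no camera call; for the wrist camera it gives the pose at the moment of the call.
- job.close_job(): hands the job in, once; it reports no verdict.
Trained networks look in the newest picture that a camera, given by its name, has taken for a name from the list of things; names that differ only in an ending like _2 or _b are one class to them, and where a whole thing is asked for, a point or a joint stands for the part that bears it (a point fixed in the world has none). Each returns a list of dicts, best first, with "score" (0 to 1); they miss things now and then, are a little off and sometimes report something else, mostly with a low value. They report only what shows in the picture. A call takes as long as a camera call. They do not tell look-alikes from the thing itself.
- search_frame(camera, target): "centre" ([x, y, z] in m, in the coordinates of the camera as it stood for that picture, good to about 4 mm: the middle of the surface that is visible of it).
- cut_out(camera, target): "mask" (384x512 bool, what is visible of it).
The state is a dict: "clock": time; "joint_positions": joint angles; "joint_velocities": joint speeds; "joint_efforts": joint torques, N m; "position": TCP position; "orientation": TCP orientation; "force": force on the tool from outside, world axes, zero at the start; "ft_torque": the same for the moment, N m; "opening": opening from 0.0 (shut) to 1.0 (fully open).
Only numpy, scipy, OpenCV 4.12 (cv2) and the standard library are available. Lean on these libraries where they do the work, as an engineer would, in place of code of your own. Each camera call takes 0.05 s, during which the arm holds its last target.

## Working session

There is one attempt and no reset: what is moved stays moved. The work goes in short steps, Python scripts to look and compute and a shell command to move; the robot and the scene stay as the last step left them, time stands still between calls to the robot, and variables do not carry over. Pictures are saved under pics/ and viewed, and the job is handed in when it is done.

```bash
ls; mkdir -p pics; cat > h.py <<'E'
import numpy as np, cv2
from scipy.spatial.transform import Rotation as R
from station import robot, optics, job, search_frame, cut_out
def cap(n,save=None):
    m=optics.camera_model(n); p,d=optics.capture(n)
    if save: cv2.imwrite('pics/'+save,cv2.cvtColor(p,cv2.COLOR_RGB2BGR))
    return p,d,m
def c2w(m,P):
    Rm=R.from_rotvec(np.ravel(m['rvec'])).as_matrix(); return (np.asarray(P)-np.ravel(m['tvec']))@Rm
def cloud(d,m):
    K=np.array(m['K']);v,u=np.indices(d.shape)
    P=np.stack([(u-K[0,2])/K[0,0]*d,(v-K[1,2])/K[1,1]*d,d],-1)
    W=c2w(m,P); W[d<=0]=np.nan; return W
E
python3 - <<'E'
from h import *
s=robot.observe(); print(s['clock'],s['position'],s['orientation'])
for n in ['scene','top']:
    p,d,m=cap(n,n+'0.png'); print(n,np.round(np.array(m['K']),1).tolist(),c2w(m,[0,0,0]))
    for t in ['sensor','amber_cell','green_cell','rack','light_path','brown_bottle','white_bottle']:
        print(t,[(round(r['score'],2),np.round(c2w(m,r['centre']),3).tolist()) for r in search_frame(n,t)])
E
```

```text
pics
0.0 [0.14467265 0.60749273 0.20605244] [-3.66371302e-01 -3.11998328e+00  2.21223203e-03]
scene [[495.6, 0.0, 252.0], [0.0, 495.6, 194.6], [0.0, 0.0, 1.0]] [ 1.17145108 -0.84170363  0.88182731]
sensor [(0.79, [0.641, -0.248, 0.02]), (0.67, [0.442, 0.029, 0.053]), (0.64, [0.541, -0.393, 0.013])]
amber_cell [(0.81, [0.502, -0.103, 0.055]), (0.5, [0.44, 0.029, 0.052]), (0.45, [0.419, -0.065, 0.029]), (0.31, [0.671, 0.18, 0.077])]
green_cell [(0.74, [0.46, 0.118, 0.05]), (0.47, [0.67, 0.179, 0.074])]
rack [(0.72, [0.469, 0.068, 0.02])]
light_path [(0.86, [0.67, 0.178, 0.074])]
brown_bottle [(0.73, [0.446, 0.026, 0.052]), (0.65, [0.442, 0.382, 0.06]), (0.56, [0.674, 0.177, 0.077])]
white_bottle [(0.91, [0.417, -0.381, 0.063])]
top [[408.5, 0.0, 250.0], [0.0, 408.5, 188.8], [0.0, 0.0, 1.0]] [0.37615244 0.04731654 1.09030425]
sensor [(0.76, [0.531, -0.368, 0.011]), (0.68, [0.616, -0.211, 0.015]), (0.33, [0.458, 0.121, 0.064])]
amber_cell [(0.71, [0.436, 0.033, 0.065]), (0.67, [0.498, -0.086, 0.079]), (0.59, [0.415, -0.059, 0.039])]
green_cell [(0.43, [0.456, 0.119, 0.064])]
rack [(0.73, [0.443, 0.077, 0.016])]
light_path [(0.66, [0.646, 0.214, 0.107])]
brown_bottle [(0.93, [0.429, 0.386, 0.085])]
white_bottle [(0.91, [0.394, -0.362, 0.076])]
```

View pics/scene0.png

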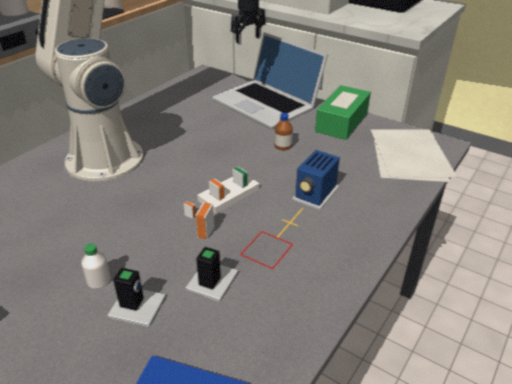

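View pics/top0.png

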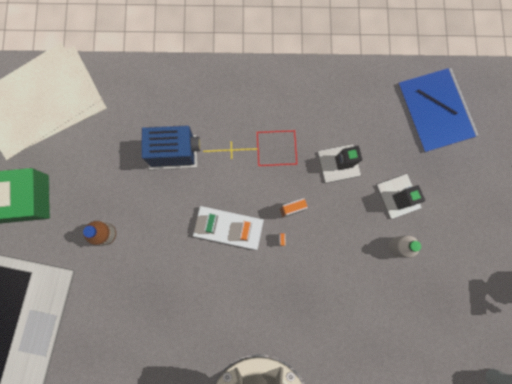

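```bash
cat >> h.py <<'E'
def ray(m,uv,z=0.):
    K=np.array(m['K']);uv=np.atleast_2d(uv).astype(float)
    P=np.c_[(uv[:,0]-K[0,2])/K[0,0],(uv[:,1]-K[1,2])/K[1,1],np.ones(len(uv))]
    o=c2w(m,[0,0,0]);D=c2w(m,P)-o
    return o+D*((z-o[2])/D[:,2])[:,None]
E
python3 - <<'E'
from h import *
p,d,m=cap('top'); np.savez('top.npz',p=p,d=d)
i=p.astype(int);W=cloud(d,m)
bg=W[300:340,120:200]; print('bench z',np.nanmedian(bg[...,2]))
red=(i[...,0]>150)&(i[...,1]<90)&(i[...,2]<90); red[:, :250]=0; red[180:]=0
yel=(i[...,0]>150)&(i[...,1]>120)&(i[...,2]<90); yel[:, :198]=0; yel[170:]=0;yel[:,258:]=0
for n,k in(('red',red),('yel',yel)):
    v,u=np.nonzero(k); print(n,len(u),u.min(),u.max(),v.min(),v.max())
    w=ray(m,np.c_[u,v])[:,:2]
    if n=='red':
        r=cv2.minAreaRect((w*1000).astype(np.float32)); print(r); print(cv2.boxPoints(r))
    else:
        print(cv2.fitLine((w*1000).astype(np.float32),cv2.DIST_HUBER,0,.01,.01).ravel())
        for c in range(u.min(),u.max()+1): print(c,v[u==c].min(),v[u==c].max(),end='; ')
for box,z in (((310,130,375,190),.012),((375,165,430,225),.012)):
    a,b,c,e=box
    w=W[b:e,a:c].reshape(-1,3); w=w[np.abs(w[:,2]-z)<.005]; r=cv2.minAreaRect((w[:,:2]*1000).astype(np.float32)); print('plate',len(w),r)
    w=W[b:e,a:c].reshape(-1,3); w=w[np.abs(w[:,2]-.1)<.006]; r=cv2.minAreaRect((w[:,:2]*1000).astype(np.float32)); print('head',len(w),r,w.mean(0))
def up(a,b,c,e,s,n): cv2.imwrite('pics/'+n,cv2.cvtColor(cv2.resize(p[b:e,a:c],None,fx=s,fy=s,interpolation=cv2.INTER_CUBIC),cv2.COLOR_RGB2BGR))
up(180,120,380,260,4,'crop0.png')
for t in ['amber_cell','rack']:
  for r in cut_out('top',t):
    v,u=np.nonzero(r['mask']);print(t,r['score'],u.mean(),v.mean(),len(u))
E
```

```text
bench z 0.00041195804959918845
red 26 257 296 131 165
((667.2877807617188, -50.86011505126953), (94.72498321533203, 103.21223449707031), 3.0509636402130127)
[[ 617.2457      -1.8479753]
 [ 622.73914   -104.91391  ]
 [ 717.32983    -99.87225  ]
 [ 711.8364       3.1936798]]
yel 7 226 256 149 151
[ 4.399901e-02 -9.990316e-01  6.605015e+02  6.657123e+01]
226 150 150; Traceback (most recent call last):
  File "<stdin>", line 14, in <module>
    return umr_minimum(a, axis, None, out, keepdims, initial, where)
ValueError: zero-size array to reduction operation minimum which has no identity
```

```bash

python3 - <<'E'
from h import *
z=np.load('top.npz');p,d=z['p'],z['d'];m=optics.camera_model('top')
i=p.astype(int);W=cloud(d,m)
red=(i[...,0]-i[...,1]>35)&(i[...,0]-i[...,2]>35); red[:, :250]=0; red[172:]=0; red[:,305:]=0
yel=(i[...,0]-i[...,2]>35)&(i[...,1]-i[...,2]>22); yel[:, :200]=0; yel[172:]=0;yel[:,255:]=0;yel[:130]=0
for n,k in(('red',red),('yel',yel)):
    v,u=np.nonzero(k); print(n,len(u),u.min(),u.max(),v.min(),v.max())
    w=ray(m,np.c_[u,v])[:,:2]
    if n=='red':
        r=cv2.minAreaRect((w*1000).astype(np.float32)); print(r); print(cv2.boxPoints(r).tolist())
    else:
        l=cv2.fitLine((w*1000).astype(np.float32),cv2.DIST_HUBER,0,.01,.01).ravel();print(l)
        q=(w*1000-l[2:]); off=q@[-l[1],l[0]]; c=w[np.abs(off)>4]; print('cross pts',len(c),c.mean(0))
for box in ((310,130,375,190),):
    a,b,c,e=box
    for zz in (.012,.1):
        w=W[b:e,a:c].reshape(-1,3); w=w[np.abs(w[:,2]-zz)<.006]; r=cv2.minAreaRect((w[:,:2]*1000).astype(np.float32)); print('z',zz,len(w),r,cv2.boxPoints(r).tolist(),w.mean(0))
def up(a,b,c,e,s,n): cv2.imwrite('pics/'+n,cv2.cvtColor(cv2.resize(p[b:e,a:c],None,fx=s,fy=s,interpolation=cv2.INTER_CUBIC),cv2.COLOR_RGB2BGR))
up(180,120,380,260,4,'crop0.png')
# amber/green/rack
a,b,c,e=185,195,310,255
w=W[b:e,a:c].reshape(-1,3)
k=np.abs(w[:,2]-.022)<.005; r=cv2.minAreaRect((w[k,:2]*1000).astype(np.float32)); print('rack',r)
for nm,(a,b,c,e) in dict(amber=(228,215,258,245),green=(193,208,224,240),big=(280,195,310,218)).items():
    w=W[b:e,a:c].reshape(-1,3); print(nm,np.nanmax(w[:,2])); k=w[:,2]>np.nanmax(w[:,2])-.012
    r=cv2.minAreaRect((w[k,:2]*1000).astype(np.float32)); print(nm,k.sum(),r,np.median(w[k],0))
E
```

```text
red 373 256 297 130 166
((667.58935546875, -50.46345520019531), (101.36361694335938, 111.7416763305664), 2.4294867515563965)
[[614.5847778320312, 3.208768844604492], [619.3214721679688, -108.43246459960938], [720.5939331054688, -104.13568115234375], [715.8572387695312, 7.50555419921875]]
yel 196 203 254 141 158
[ 5.0094448e-02 -9.9874449e-01  6.6072192e+02  8.0608406e+01]
cross pts 49 [0.66146427 0.07509898]
z 0.012 800 ((622.4205932617188, -219.84054565429688), (94.90628814697266, 116.60725402832031), 14.007043838500977) [[562.2665405273438, -174.75613403320312], [590.4902954101562, -287.8962097167969], [682.5746459960938, -264.9249572753906], [654.3508911132812, -151.78488159179688]] [ 0.6160576  -0.20975712  0.01158084]
z 0.1 284 ((625.9535522460938, -232.04495239257812), (40.61788558959961, 45.436614990234375), 11.8631591796875) [[601.4080810546875, -213.98687744140625], [610.7486572265625, -258.4530334472656], [650.4990234375, -250.10302734375], [641.158447265625, -205.63687133789062]] [ 0.62499251 -0.23108956  0.10105911]
rack ((445.93304443359375, 26.386932373046875), (283.11126708984375, 108.78382110595703), 88.68479919433594)
amber 0.06999255243646862
amber 146 ((438.20361328125, 34.724525451660156), (19.604854583740234, 45.75869369506836), 78.68148803710938) [0.43742623 0.03388811 0.0656207 ]
green 0.07086592259310005
green 149 ((457.1086120605469, 122.50579833984375), (20.125099182128906, 45.843482971191406), 78.32254028320312) [0.45725949 0.12175208 0.06592942]
big 0.08250744383465414
big 252 ((496.6712341308594, -89.0513916015625), (25.908645629882812, 60.689083099365234), 18.478683471679688) [ 0.49654943 -0.08834893  0.07831387]
```

View pics/crop0.png

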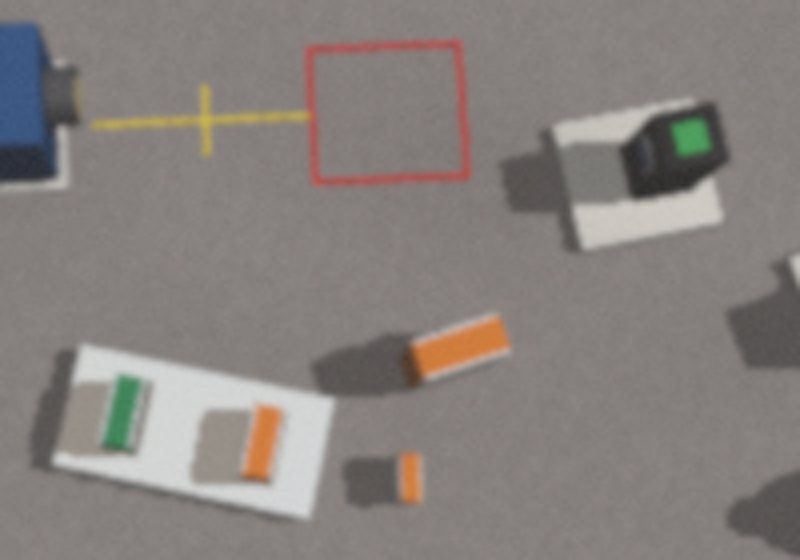

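```bash
cat >> h.py <<'E'
def plan(pos,jaw,ydown=True):
    """dp (cm, tool axes) & turn z for tool-down TCP target pos with jaw axis (world yaw rad, mod pi)"""
    s=robot.observe();M=R.from_rotvec(s['orientation']).as_matrix()
    dp=M.T@(np.array(pos)-s['position'])*100
    cur=np.arctan2(M[1,1],M[0,1]); dj=(jaw-cur+np.pi/2)%np.pi-np.pi/2
    print('t',s['clock'],'pos',np.round(s['position'],4),'f',np.round(s['force'],1),'op',round(float(s['opening']),3))
    print('toolaxes x',np.round(M[:,0],3),'y',np.round(M[:,1],3),'z',np.round(M[:,2],4))
    print('dp cm',np.round(dp,2),'turn z',round(-dj,4),'j6',np.round(s['joint_positions'][5],3))
E
python3 - <<'E'
from h import *
m=optics.camera_model('top')
c=np.array([(555,127),(582,248),(722,220),(697,98)])/4+[180-.375,120-.375]
w=ray(m,c,.012)*1000; print(w.round(1))
print('centre',w.mean(0)); 
for a,b in((0,3),(1,2),(0,1),(3,2)):
    v=w[b]-w[a]; print(np.linalg.norm(v),np.degrees(np.arctan2(v[1],v[0])))
plan([.626,-.231,.05],np.radians(11.9))
E
```

```text
[[ 654.4 -163.8   12. ]
 [ 570.7 -179.8   12. ]
 [ 590.3 -275.6   12. ]
 [ 675.4 -262.    12. ]]
centre [ 622.69297111 -220.31061781   12.        ]
100.41166295201315 -77.9536485228209
97.72222204770024 -78.42877895948688
85.2019567104329 -169.19020978884868
86.11178949681732 -170.97013872380853
t 0.85 pos [0.1448 0.608  0.2068] f [-0.3 -0.5  0.4] op 1.005
toolaxes x [-0.973  0.232 -0.   ] y [ 0.232  0.973 -0.   ] z [ 0. -0. -1.]
dp cm [-66.25 -70.47  15.68] turn z 1.1293 j6 -0.002
```

```bash
python3 -m jog '[{"gripper":1,"dp":[-4.1,-4.4,0],"turn":[0,0,0]},{"gripper":1,"dp":[-4.1,-4.4,0],"turn":[0,0,0]},{"gripper":1,"dp":[-4.1,-4.4,0],"turn":[0,0,0]},{"gripper":1,"dp":[-4.1,-4.4,0],"turn":[0,0,0]},{"gripper":1,"dp":[-4.1,-4.4,0],"turn":[0,0,0]},{"gripper":1,"dp":[-4.1,-4.4,0],"turn":[0,0,0]},{"gripper":1,"dp":[-4.1,-4.4,0],"turn":[0,0,0]},{"gripper":1,"dp":[-4.1,-4.4,0],"turn":[0,0,0]},{"gripper":1,"dp":[-4.1,-4.4,0],"turn":[0,0,0]},{"gripper":1,"dp":[-4.1,-4.4,0],"turn":[0,0,0]},{"gripper":1,"dp":[-4.1,-4.4,0],"turn":[0,0,0]},{"gripper":1,"dp":[-4.1,-4.4,0],"turn":[0,0,0]}]' 40
python3 -m jog '[{"gripper":1,"dp":[-4.1,-4.4,0],"turn":[0,0,0]},{"gripper":1,"dp":[-4.1,-4.4,0],"turn":[0,0,0]},{"gripper":1,"dp":[-4.1,-4.4,0],"turn":[0,0,0]},{"gripper":1,"dp":[0,0,0],"turn":[0,0,0.16]},{"gripper":1,"dp":[0,0,0],"turn":[0,0,0.16]},{"gripper":1,"dp":[0,0,0],"turn":[0,0,0.16]},{"gripper":1,"dp":[0,0,0],"turn":[0,0,0.16]},{"gripper":1,"dp":[0,0,0],"turn":[0,0,0.16]},{"gripper":1,"dp":[0,0,0],"turn":[0,0,0.16]},{"gripper":1,"dp":[0,0,0],"turn":[0,0,0.16]}]'
python3 - <<'E'
from h import *
plan([.626,-.232,.05],np.radians(11.9))
p,d,m=cap('wrist','w1.png'); print({k:np.round(np.array(v),3).tolist() for k,v in m.items()})
E
```

```text
clock: 2.35
position: [0.502, -0.0216, 0.2071]
orientation: [0.367, 3.119, 0.0]
force: [0.7, 0.9, 0.2]
opening: 0.998
clock: 3.6
position: [0.5902, -0.1765, 0.2068]
orientation: [1.974, 2.444, -0.0]
force: [-0.1, -0.2, -0.5]
opening: 1.0
t 3.6 pos [ 0.5902 -0.1765  0.2068] f [-0.1 -0.2 -0.5] op 1.0
toolaxes x [-0.21   0.978 -0.   ] y [0.978 0.21  0.   ] z [ 0. -0. -1.]
dp cm [-6.18  2.34 15.68] turn z 0.004 j6 -0.505
{'K': [[297.319, 0.0, 254.174], [0.0, 297.319, 186.588], [0.0, 0.0, 1.0]], 'rvec': [-2.806, -0.298, -0.05], 'tvec': [-0.541, -0.323, 0.287]}
```

View pics/w1.png

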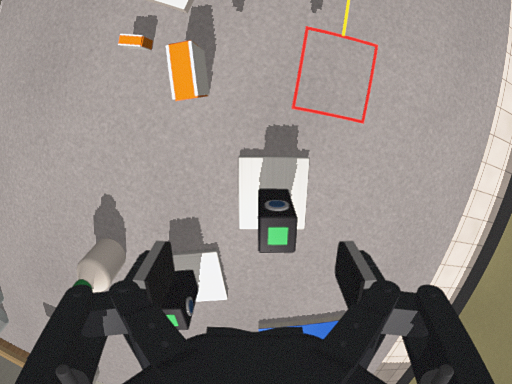

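```bash
cat >> h.py <<'E'
def wdirs(m,uv):
    K=np.array(m['K']);uv=np.atleast_2d(uv).astype(float)
    x=(uv[:,0]-K[0,2])/K[0,0];y=(uv[:,1]-K[1,2])/K[1,1];r=np.hypot(x,y)+1e-12
    return np.c_[np.tan(r)*x/r,np.tan(r)*y/r,np.ones(len(uv))]
def wray(m,uv,z=0.):
    o=c2w(m,[0,0,0]);D=c2w(m,wdirs(m,uv))-o
    return o+D*((z-o[2])/D[:,2])[:,None]
def wcloud(d,m):
    v,u=np.indices(d.shape); W=c2w(m,wdirs(m,np.c_[u.ravel(),v.ravel()])*d.reshape(-1,1)).reshape(d.shape+(3,)); W[d<=0]=np.nan; return W
def rect(w): return cv2.minAreaRect((w[:,:2]*1000).astype(np.float32))
E
python3 - <<'E'
from h import *
p,d,m=cap('wrist'); W=wcloud(d,m); i=p.astype(int)
red=(i[...,0]-i[...,1]>60)&(i[...,0]-i[...,2]>60); red[:20]=0;red[:,:285]=0; red[130:]=0;red[:,385:]=0
v,u=np.nonzero(red);w=wray(m,np.c_[u,v]); r=rect(w);print('red',r,cv2.boxPoints(r).round(1).tolist())
ww=W[150:236,232:316].reshape(-1,3)
k=np.abs(ww[:,2]-.012)<.004; print('plate',k.sum(),rect(ww[k]))
ww=W[180:256,250:305].reshape(-1,3)
k=np.abs(ww[:,2]-.102)<.006; print('head',k.sum(),rect(ww[k]),np.nanmedian(ww[k],0))
wh=(i.min(-1)>190); wh[:150]=0;wh[236:]=0;wh[:,:232]=0;wh[:,316:]=0
v,u=np.nonzero(wh);r=rect(wray(m,np.c_[u,v],.012));print('plate rgb',r,cv2.boxPoints(r).round(1).tolist())
E
```

```text
red ((670.2049560546875, -51.57532501220703), (99.29120635986328, 109.38203430175781), 2.8941810131073) [[617.9000244140625, 0.5], [623.4000244140625, -108.69999694824219], [722.5, -103.69999694824219], [717.0, 5.599999904632568]]
plate 3467 ((625.24853515625, -219.8861083984375), (89.59794616699219, 99.38383483886719), 11.709088325500488)
head 1481 ((627.7896118164062, -232.09825134277344), (39.433109283447266, 44.088809967041016), 12.054088592529297) [ 0.62671339 -0.22977975  0.10254566]
plate rgb ((625.2505493164062, -220.9701690673828), (88.80809783935547, 97.81620025634766), 11.672179222106934) [[571.9000244140625, -182.10000610351562], [591.7000122070312, -277.8999938964844], [678.5999755859375, -259.8999938964844], [658.7999877929688, -164.10000610351562]]
```

```bash
python3 -m jog '[{"gripper":1,"dp":[-3.1,1.2,0],"turn":[0,0,0]},{"gripper":1,"dp":[-3.1,1.2,0],"turn":[0,0,0]},{"gripper":1,"dp":[0,0,4],"turn":[0,0,0]},{"gripper":1,"dp":[0,0,4],"turn":[0,0,0]},{"gripper":1,"dp":[0,0,4],"turn":[0,0,0]},{"gripper":1,"dp":[0,0,3.6],"turn":[0,0,0]},{"gripper":1,"dp":[0,0,0],"turn":[0,0,0]}]'
python3 - <<'E'
from h import *
plan([.627,-.232,.05],np.radians(11.9))
p,d,m=cap('wrist','w2.png')
E
```

```text
clock: 4.58
position: [0.6247, -0.231, 0.048]
orientation: [-1.961, -2.448, 0.003]
force: [-0.3, -0.8, 0.1]
opening: 0.999
t 4.575 pos [ 0.6247 -0.231   0.048 ] f [-0.3 -0.8  0.1] op 0.999
toolaxes x [-0.218  0.976  0.003] y [ 0.976  0.218 -0.005] z [-0.0053  0.002  -1.    ]
dp cm [-0.14  0.2  -0.2 ] turn z 0.0125 j6 -0.577
```

View pics/w2.png

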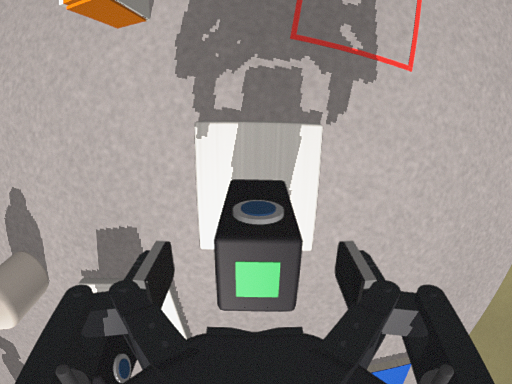

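```bash
python3 -m jog '[{"gripper":0.3,"dp":[0,0,0],"turn":[0,0,0]},{"gripper":0.3,"dp":[0,0,0],"turn":[0,0,0]},{"gripper":0.3,"dp":[0,0,0],"turn":[0,0,0]},{"gripper":0.3,"dp":[0,0,0],"turn":[0,0,0]},{"gripper":0.3,"dp":[0,0,0],"turn":[0,0,0]},{"gripper":0.3,"dp":[0,0,0],"turn":[0,0,0]},{"gripper":0.3,"dp":[0,0,0],"turn":[0,0,0]}]' 25
python3 - <<'E'
from h import *
plan([.627,-.232,.05],np.radians(11.9))
p,d,m=cap('wrist','w3.png')
W=wcloud(d,m)
ww=W[100:260,185:330].reshape(-1,3)
k=np.abs(ww[:,2]-.012)<.004; print('plate',k.sum(),rect(ww[k]),np.nanmedian(ww[k],0))
E
```

```text
clock: 5.5
position: [0.6275, -0.2323, 0.0523]
orientation: [1.967, 2.448, 0.001]
force: [-3.0, -0.3, 5.8]
opening: 0.463
t 5.5 pos [ 0.6275 -0.2323  0.0523] f [-3.  -0.3  5.8] op 0.463
toolaxes x [-0.215  0.977 -0.001] y [0.977 0.215 0.001] z [ 1.5e-03 -6.0e-04 -1.0e+00]
dp cm [ 0.03 -0.04  0.23] turn z 0.0092 j6 -0.574
plate 9714 ((624.8729858398438, -218.75393676757812), (90.52848815917969, 96.3485107421875), 11.968417167663574) [ 0.61827421 -0.19916181  0.0127749 ]
```

View pics/w3.png

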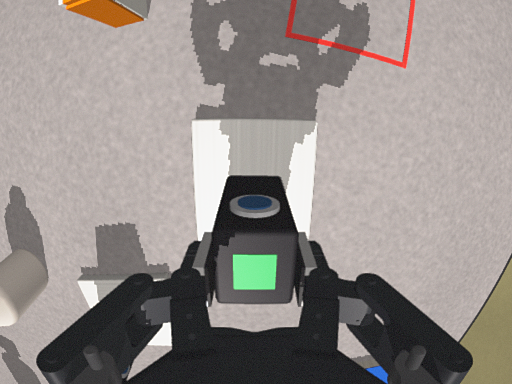

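```bash
python3 -m jog '[{"gripper":0.3,"dp":[0.7,0.35,0],"turn":[0,0,0]},{"gripper":0.3,"dp":[1.4,0.7,0],"turn":[0,0,0]},{"gripper":0.3,"dp":[1.4,0.7,0],"turn":[0,0,0]},{"gripper":0.3,"dp":[1.4,0.7,0],"turn":[0,0,0]},{"gripper":0.3,"dp":[1.4,0.7,0],"turn":[0,0,0]},{"gripper":0.3,"dp":[1.4,0.7,0],"turn":[0,0,0]},{"gripper":0.3,"dp":[1.4,0.7,0],"turn":[0,0,0]},{"gripper":0.3,"dp":[1.4,0.7,0],"turn":[0,0,0]},{"gripper":0.3,"dp":[1.4,0.7,0],"turn":[0,0,0]},{"gripper":0.3,"dp":[1.4,0.7,0],"turn":[0,0,0]},{"gripper":0.3,"dp":[1.4,0.7,0],"turn":[0,0,0]},{"gripper":0.3,"dp":[0.7,0.35,0],"turn":[0,0,0]}]'
python3 -m jog '[{"gripper":0.3,"dp":[0.1,0.1,0],"turn":[0,0,0.04]},{"gripper":0.3,"dp":[0,0,0],"turn":[0,0,0.04]},{"gripper":0.3,"dp":[0,0,0],"turn":[0,0,0.04]},{"gripper":0.3,"dp":[0,0,0],"turn":[0,0,0.04]},{"gripper":0.3,"dp":[0,0,0],"turn":[0,0,0]},{"gripper":0.3,"dp":[0,0,0],"turn":[0,0,0]}]'
cat > chk.py <<'E'
from h import *
import sys
plan([.6708,-.0636,.05],np.radians(2.8))
p,d,m=cap('wrist',sys.argv[1]+'w.png'); W=wcloud(d,m)
ww=W[80:262,150:360].reshape(-1,3)
k=np.abs(ww[:,2]-.012)<.004; print('plate wrist',k.sum(),rect(ww[k]))
p,d,m=cap('top',sys.argv[1]+'t.png')
cv2.imwrite('pics/'+sys.argv[1]+'t.png',cv2.cvtColor(cv2.resize(p[100:260,180:330],None,fx=4,fy=3.75,interpolation=cv2.INTER_CUBIC),cv2.COLOR_RGB2BGR))
E
python3 chk.py a
```

```text
clock: 7.05
position: [0.6697, -0.0661, 0.0525]
orientation: [1.965, 2.448, -0.001]
force: [-2.7, -8.7, 7.5]
opening: 0.465
clock: 7.8
position: [0.6713, -0.0632, 0.0521]
orientation: [2.155, 2.284, 0.004]
force: [2.2, 5.7, 7.0]
opening: 0.464
t 7.8 pos [ 0.6713 -0.0632  0.0521] f [2.2 5.7 7. ] op 0.464
toolaxes x [-0.058  0.998  0.   ] y [0.998 0.058 0.003] z [ 3.3e-03  6.0e-04 -1.0e+00]
dp cm [-0.04 -0.05  0.21] turn z 0.0092 j6 -0.155
plate wrist 9716 ((671.2932739257812, -49.00202560424805), (90.55044555664062, 96.46853637695312), 3.3124892711639404)
```

View pics/aw.png

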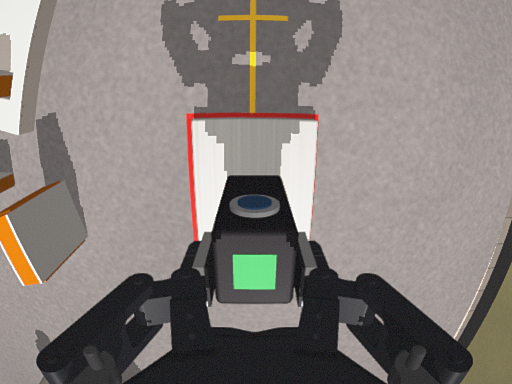

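View pics/at.png

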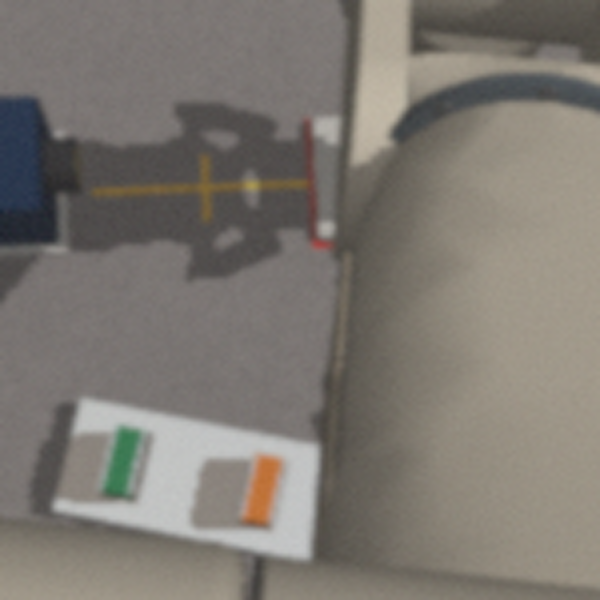

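```bash
python3 -m jog '[{"gripper":0.6,"dp":[0,0,0],"turn":[0,0,0]},{"gripper":0.8,"dp":[0,0,0],"turn":[0,0,0]},{"gripper":1,"dp":[0,0,0],"turn":[0,0,0]},{"gripper":1,"dp":[0,0,0],"turn":[0,0,0]},{"gripper":1,"dp":[0,0,0],"turn":[0,0,0]},{"gripper":1,"dp":[0,0,-2],"turn":[0,0,0]},{"gripper":1,"dp":[0,0,-4],"turn":[0,0,0]},{"gripper":1,"dp":[0,0,-4],"turn":[0,0,0]},{"gripper":1,"dp":[0,0,-4],"turn":[0,0,0]},{"gripper":1,"dp":[-4,0,-2],"turn":[0,0,0]},{"gripper":1,"dp":[0,0,0],"turn":[0,0,0]}]'
cat > chk2.py <<'E'
from h import *
import sys
plan([.438,.0347,.033],np.radians(78.7))
p,d,m=cap('wrist',sys.argv[1]); W=wcloud(d,m)
k=np.abs(W[...,2]-.012)<.004; k&=(np.abs(W[...,0]-.67)<.08)&(np.abs(W[...,1]+.05)<.08); ww=W[k]; print('plate',k.sum(),rect(ww))
k=np.abs(W[...,2]-.102)<.006; k&=(np.abs(W[...,0]-.67)<.05)&(np.abs(W[...,1]+.06)<.05); ww=W[k]; print('head',k.sum(),rect(ww))
i=p.astype(int)
yel=(i[...,0]-i[...,2]>70)&(i[...,1]-i[...,2]>45); yel&=(np.abs(W[...,0]-.66)<.03)&(np.abs(W[...,1]-.08)<.065)
v,u=np.nonzero(yel);w=wray(m,np.c_[u,v])[:,:2]
if len(w):
    l=cv2.fitLine((w*1000).astype(np.float32),cv2.DIST_HUBER,0,.01,.01).ravel(); off=(w*1000-l[2:])@[-l[1],l[0]];c=w[np.abs(off)>4]; print('line',l,len(w),'cross',len(c),c.mean(0) if len(c) else 0)
E
python3 chk2.py b.png
```

```text
clock: 9.28
position: [0.6735, -0.1059, 0.2147]
orientation: [2.156, 2.278, 0.004]
force: [0.5, 0.3, -0.3]
opening: 1.0
t 9.275 pos [ 0.6735 -0.1059  0.2147] f [ 0.5  0.3 -0.3] op 1.0
toolaxes x [-0.055  0.998 -0.002] y [0.998 0.055 0.005] z [ 0.0053 -0.0016 -1.    ]
dp cm [ 15.37 -22.83  18.03] turn z -1.3184 j6 -0.213
plate 3728 ((671.1736450195312, -50.48801040649414), (90.53494262695312, 98.9140853881836), 2.8878285884857178)
head 1880 ((671.9874877929688, -63.202239990234375), (39.73932647705078, 44.130104064941406), 3.135714292526245)
line [ 3.9477773e-02 -9.9922043e-01  6.6450134e+02  5.7698952e+01] 348 cross 117 [0.66384441 0.07347145]
```

View pics/b.png

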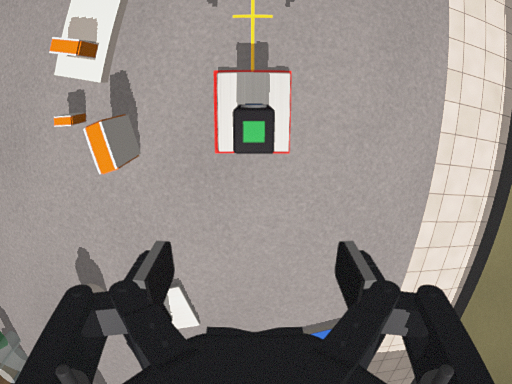

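```bash
python3 -m jog '[{"gripper":1,"dp":[2.56,-3.8,0],"turn":[0,0,0]},{"gripper":1,"dp":[2.56,-3.8,0],"turn":[0,0,0]},{"gripper":1,"dp":[2.56,-3.8,0],"turn":[0,0,0]},{"gripper":1,"dp":[2.56,-3.8,0],"turn":[0,0,0]},{"gripper":1,"dp":[2.56,-3.8,0],"turn":[0,0,0]},{"gripper":1,"dp":[2.56,-3.8,0],"turn":[0,0,0]},{"gripper":1,"dp":[0,0,0],"turn":[0,0,-0.165]},{"gripper":1,"dp":[0,0,0],"turn":[0,0,-0.165]},{"gripper":1,"dp":[0,0,0],"turn":[0,0,-0.165]},{"gripper":1,"dp":[0,0,0],"turn":[0,0,-0.165]}]'
python3 -m jog '[{"gripper":1,"dp":[0,0,0],"turn":[0,0,-0.165]},{"gripper":1,"dp":[0,0,0],"turn":[0,0,-0.165]},{"gripper":1,"dp":[0,0,0],"turn":[0,0,-0.165]},{"gripper":0.6,"dp":[0,0,0],"turn":[0,0,-0.163]},{"gripper":0.6,"dp":[0,0,0],"turn":[0,0,0]},{"gripper":0.6,"dp":[0,0,0],"turn":[0,0,0]}]'
cat > chk3.py <<'E'
from h import *
import sys
plan([.438,.0347,.033],np.radians(78.7))
p,d,m=cap('wrist',sys.argv[1]); W=wcloud(d,m); i=p.astype(int)
k=(np.abs(W[...,2]-.066)<.005)&(np.hypot(W[...,0]-.44,W[...,1]-.035)<.05); r=rect(W[k]); v,u=np.nonzero(k)
print('amber top',k.sum(),r,'px',u.mean(),v.mean())
am=(i[...,0]-i[...,2]>90)&k; print('amber colour frac',am.sum(), rect(W[am]))
E
python3 chk3.py c.png
```

```text
clock: 10.58
position: [0.4348, 0.0373, 0.2106]
orientation: [-1.292, -2.863, 0.0]
force: [-0.8, -0.4, -0.4]
opening: 0.999
clock: 11.32
position: [0.4353, 0.037, 0.2107]
orientation: [-0.312, -3.126, -0.0]
force: [0.5, -0.1, -0.3]
opening: 0.597
t 11.325 pos [0.4353 0.037  0.2107] f [ 0.5 -0.1 -0.3] op 0.597
toolaxes x [-0.98   0.198  0.   ] y [0.198 0.98  0.   ] z [-4.e-04  1.e-04 -1.e+00]
dp cm [-0.32 -0.17 17.77] turn z -0.0018 j6 -1.291
amber top 746 ((439.40576171875, 34.90837860107422), (19.63431739807129, 46.6903190612793), 78.14254760742188) px 252.80831099195711 168.2573726541555
amber colour frac 564 ((438.14630126953125, 34.67947006225586), (16.18189239501953, 44.372745513916016), 78.68853759765625)
```

View pics/c.png

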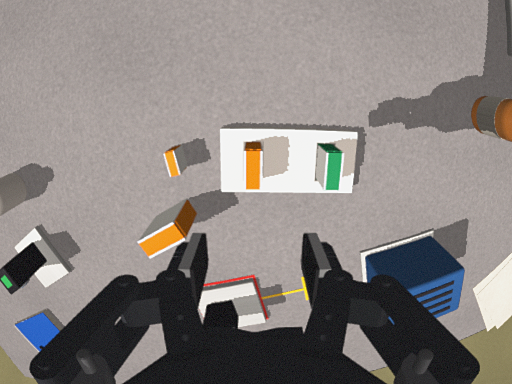

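```bash
python3 -m jog '[{"gripper":0.6,"dp":[-0.4,-0.16,4],"turn":[0,0,0]},{"gripper":0.6,"dp":[0,0,4],"turn":[0,0,0]},{"gripper":0.6,"dp":[0,0,4],"turn":[0,0,0]},{"gripper":0.6,"dp":[0,0,3],"turn":[0,0,0]},{"gripper":0.6,"dp":[0,0,2.5],"turn":[0,0,0]},{"gripper":0.6,"dp":[0,0,0],"turn":[0,0,0]}]'
python3 chk3.py d.png
```

```text
clock: 12.12
position: [0.4378, 0.0343, 0.0345]
orientation: [-0.309, -3.123, 0.001]
force: [-0.1, -0.9, -1.2]
opening: 0.599
t 12.125 pos [0.4378 0.0343 0.0345] f [-0.1 -0.9 -1.2] op 0.599
toolaxes x [-0.981  0.196  0.004] y [ 0.196  0.981 -0.001] z [-3.7e-03 -2.0e-04 -1.0e+00]
dp cm [-0.02  0.04  0.15] turn z -0.0002 j6 -1.299
amber top 3171 ((435.4202575683594, 36.48347854614258), (51.76483917236328, 62.115055084228516), 23.84163475036621) px 254.58341217281614 245.76789656259854
amber colour frac 2171 ((438.60968017578125, 34.76698303222656), (17.44686508178711, 45.10283660888672), 79.26484680175781)
```

View pics/d.png

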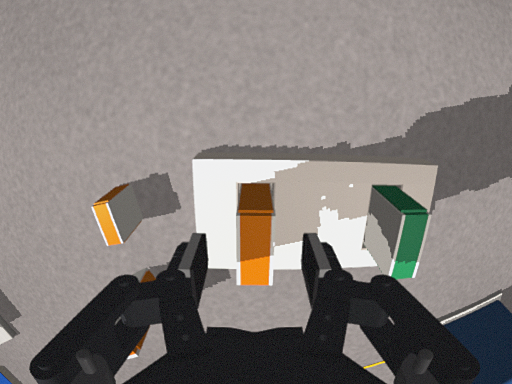

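```bash
python3 -m jog '[{"gripper":0.1,"dp":[0,0,0],"turn":[0,0,0]},{"gripper":0.1,"dp":[0,0,0],"turn":[0,0,0]},{"gripper":0.1,"dp":[0,0,0],"turn":[0,0,0]},{"gripper":0.1,"dp":[0,0,0],"turn":[0,0,0]},{"gripper":0.1,"dp":[0,0,0],"turn":[0,0,0]},{"gripper":0.1,"dp":[0,0,0],"turn":[0,0,0]}]' 40
python3 chk3.py e.png
```

```text
clock: 12.92
position: [0.4402, 0.0344, 0.037]
orientation: [0.307, 3.124, 0.001]
force: [-1.3, 0.3, 5.9]
opening: 0.216
t 12.925 pos [0.4402 0.0344 0.037 ] f [-1.3  0.3  5.9] op 0.216
toolaxes x [-0.981  0.195 -0.002] y [0.195 0.981 0.001] z [ 2.2e-03  1.0e-04 -1.0e+00]
dp cm [ 0.22 -0.01  0.4 ] turn z 0.0012 j6 -1.3
amber top 2921 ((438.4516906738281, 36.56874084472656), (47.966888427734375, 38.78934860229492), 12.72213363647461) px 254.33242040397124 239.5638479972612
amber colour frac 2166 ((438.3990783691406, 34.03291320800781), (17.64192771911621, 45.44823455810547), 77.3101806640625)
```

View pics/e.png

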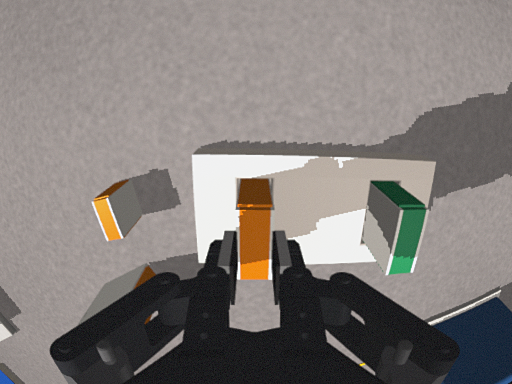

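```bash
python3 -m jog '[{"gripper":0.1,"dp":[0,0,-0.5],"turn":[0,0,0]},{"gripper":0.1,"dp":[0,0,-1.5],"turn":[0,0,0]},{"gripper":0.1,"dp":[0,0,-1.5],"turn":[0,0,0]},{"gripper":0.1,"dp":[0,0,-1.5],"turn":[0,0,0]},{"gripper":0.1,"dp":[0,0,-2],"turn":[0,0,0]},{"gripper":0.1,"dp":[0,0,-2],"turn":[0,0,0]},{"gripper":0.1,"dp":[0,0,-2],"turn":[0,0,0]},{"gripper":0.1,"dp":[0,0,-1],"turn":[0,0,0]},{"gripper":0.1,"dp":[0,0,0],"turn":[0,0,0]},{"gripper":0.1,"dp":[0,0,0],"turn":[0,0,0]}]'
python3 - <<'E'
from h import *
plan([.663,.074,.16],np.radians(2.7))
cap('wrist','f.png')
E
```

```text
clock: 14.22
position: [0.4388, 0.0343, 0.1553]
orientation: [-0.307, -3.126, 0.0]
force: [-0.2, -0.1, -1.0]
opening: 0.213
t 14.225 pos [0.4388 0.0343 0.1553] f [-0.2 -0.1 -1. ] op 0.213
toolaxes x [-0.981  0.195  0.001] y [ 0.195  0.981 -0.   ] z [-8.e-04 -1.e-04 -1.e+00]
dp cm [-21.22   8.26  -0.49] turn z 1.3278 j6 -1.3
```

View pics/f.png

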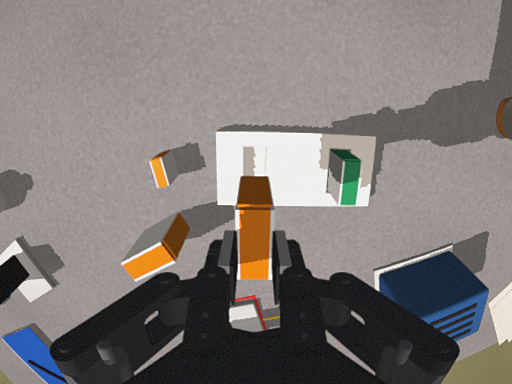

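```bash
python3 -m jog '[{"gripper":0.1,"dp":[0,0,0],"turn":[0,0,0.133]},{"gripper":0.1,"dp":[0,0,0],"turn":[0,0,0.133]},{"gripper":0.1,"dp":[0,0,0],"turn":[0,0,0.133]},{"gripper":0.1,"dp":[0,0,0],"turn":[0,0,0.133]},{"gripper":0.1,"dp":[0,0,0],"turn":[0,0,0.133]},{"gripper":0.1,"dp":[0,0,0],"turn":[0,0,0.133]},{"gripper":0.1,"dp":[0,0,0],"turn":[0,0,0.133]},{"gripper":0.1,"dp":[0,0,0],"turn":[0,0,0.133]},{"gripper":0.1,"dp":[0,0,0],"turn":[0,0,0.133]},{"gripper":0.1,"dp":[0,0,0],"turn":[0,0,0.133]},{"gripper":0.1,"dp":[0,0,0],"turn":[0,0,0]}]'
python3 - <<'E'
from h import *
plan([.663,.074,.16],np.radians(2.7))
E
```

```text
clock: 15.65
position: [0.4388, 0.0343, 0.1551]
orientation: [-2.169, -2.271, 0.002]
force: [-1.0, -0.4, -1.2]
opening: 0.214
t 15.65 pos [0.4388 0.0343 0.1551] f [-1.  -0.4 -1.2] op 0.214
toolaxes x [-0.046  0.999 -0.   ] y [ 0.999  0.046 -0.001] z [-1.4e-03 -1.0e-04 -1.0e+00]
dp cm [ 2.94 22.58 -0.52] turn z -0.0012 j6 0.029
```

```bash
python3 -m jog '[{"gripper":0.1,"dp":[0.1,1.25,0],"turn":[0,0,0]},{"gripper":0.1,"dp":[0.3,2.5,0],"turn":[0,0,0]},{"gripper":0.1,"dp":[0.3,2.5,0],"turn":[0,0,0]},{"gripper":0.1,"dp":[0.4,2.5,0],"turn":[0,0,0]},{"gripper":0.1,"dp":[0.4,2.5,0],"turn":[0,0,0]},{"gripper":0.1,"dp":[0.4,2.5,0],"turn":[0,0,0]},{"gripper":0.1,"dp":[0.3,2.5,0],"turn":[0,0,0]},{"gripper":0.1,"dp":[0.3,2.5,0],"turn":[0,0,0]},{"gripper":0.1,"dp":[0.3,2.5,0],"turn":[0,0,0]},{"gripper":0.1,"dp":[0.14,1.25,0],"turn":[0,0,0]},{"gripper":0.1,"dp":[0,0,0],"turn":[0,0,0]},{"gripper":0.1,"dp":[0,0,0],"turn":[0,0,0]}]'
python3 - <<'E'
from h import *
plan([.663,.074,.076],np.radians(2.7))
cap('wrist','g.png');cap('scene','gs.png')
E
```

```text
clock: 17.15
position: [0.6618, 0.0737, 0.1555]
orientation: [-2.17, -2.271, 0.001]
force: [-0.5, 0.3, -1.3]
opening: 0.214
t 17.15 pos [0.6618 0.0737 0.1555] f [-0.5  0.3 -1.3] op 0.214
toolaxes x [-0.045  0.999 -0.   ] y [ 0.999  0.045 -0.001] z [-1.1e-03 -1.0e-04 -1.0e+00]
dp cm [0.02 0.13 7.95] turn z -0.0017 j6 0.063
```

View pics/g.png

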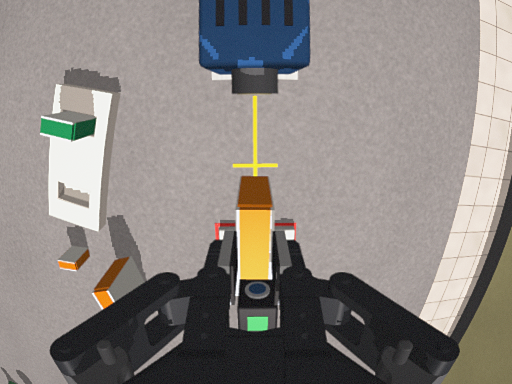

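View pics/gs.png

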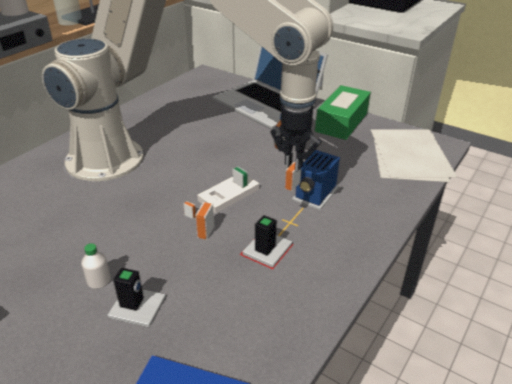

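Aligned over the line; the amber cell's at (255,220) in the wrist view, cross at (255,165), lens at (254,80), sensor head below. Now I lower it.

```bash
python3 -m jog '[{"gripper":0.1,"dp":[0,0.12,0.5],"turn":[0,0,0]},{"gripper":0.1,"dp":[0,0,1],"turn":[0,0,0]},{"gripper":0.1,"dp":[0,0,1.2],"turn":[0,0,0]},{"gripper":0.1,"dp":[0,0,1.2],"turn":[0,0,0]},{"gripper":0.1,"dp":[0,0,1.2],"turn":[0,0,0]},{"gripper":0.1,"dp":[0,0,1.2],"turn":[0,0,0]},{"gripper":0.1,"dp":[0,0,1],"turn":[0,0,0]},{"gripper":0.1,"dp":[0,0,0.6],"turn":[0,0,0]},{"gripper":0.1,"dp":[0,0,0],"turn":[0,0,0]},{"gripper":0.1,"dp":[0,0,0],"turn":[0,0,0]},{"gripper":0.1,"dp":[0,0,0],"turn":[0,0,0]}]'
python3 - <<'E'
from h import *
plan([.663,.074,.076],np.radians(2.7))
p,d,m=cap('wrist','i.png'); W=wcloud(d,m);i=p.astype(int)
am=(i[...,0]-i[...,2]>70)&(i[...,0]-i[...,1]>25)&(np.hypot(W[...,0]-.663,W[...,1]-.074)<.05)&(W[...,2]>.03)
w=W[am]; t=w[w[:,2]>np.nanpercentile(w[:,2],90)-.004]; print('top z',np.median(t[:,2]),rect(t), 'zmin',w[:,2].min())
k=np.abs(W[...,2]-.012)<.004; k&=(np.abs(W[...,0]-.67)<.08)&(np.abs(W[...,1]+.05)<.08); print('plate',k.sum(),rect(W[k]) if k.sum() else 0)
yel=(i[...,0]-i[...,2]>70)&(i[...,0]-i[...,1]<60)&(np.abs(W[...,2])<.006)
v,u=np.nonzero(yel); print('yellow',len(u),W[yel].mean(0) if len(u) else 0)
p,d,m=cap('scene'); S=cloud(d,m)
for t in ['amber_cell','sensor']: print(t,[(round(r['score'],2),np.round(c2w(m,r['centre']),3).tolist()) for r in search_frame('scene',t)])
cv2.imwrite('pics/is.png',cv2.cvtColor(cv2.resize(p[120:290,180:380],None,fx=4,fy=3.5,interpolation=cv2.INTER_CUBIC),cv2.COLOR_RGB2BGR))
E
```

```text
clock: 18.62
position: [0.6642, 0.0739, 0.0773]
orientation: [2.17, 2.271, 0.001]
force: [0.1, 0.6, -1.3]
opening: 0.214
t 18.625 pos [0.6642 0.0739 0.0773] f [ 0.1  0.6 -1.3] op 0.214
toolaxes x [-0.045  0.999  0.   ] y [0.999 0.045 0.001] z [ 8.e-04  1.e-04 -1.e+00]
dp cm [ 0.01 -0.12  0.13] turn z -0.0021 j6 0.064
top z 0.10658089200864569 ((657.3515625, 75.96061706542969), (30.938817977905273, 45.121517181396484), 0.7997148036956787) zmin 0.051460806862347386
plate 1047 ((671.0051879882812, -47.04198455810547), (53.22698974609375, 66.65113067626953), 2.107501983642578)
yellow 574 [0.65204817 0.0988824  0.00140055]
amber_cell [(0.64, [0.668, 0.057, 0.085]), (0.64, [0.418, -0.063, 0.029]), (0.6, [0.503, -0.1, 0.056])]
sensor [(0.81, [0.54, -0.394, 0.015]), (0.67, [0.685, -0.078, 0.023]), (0.44, [0.678, 0.196, 0.068]), (0.42, [0.669, 0.058, 0.081])]
```

View pics/i.png

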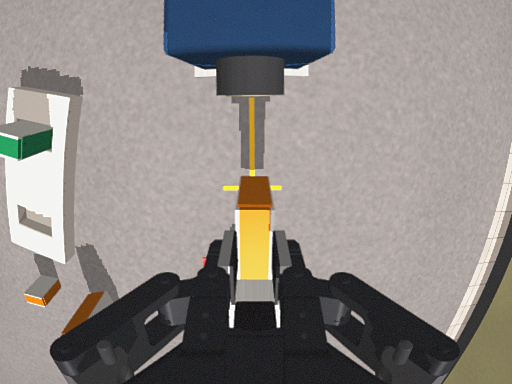

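View pics/is.png

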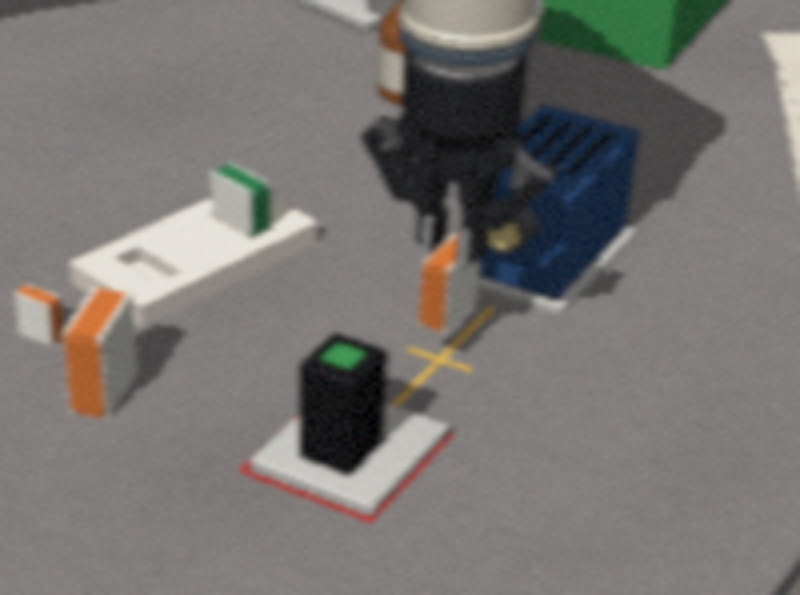

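```bash
python3 - <<'E'
from h import *
print(robot.observe()['joint_velocities'].round(4)); job.close_job()
E
```

```text
[-0.0003  0.0025 -0.0003  0.0004  0.0003 -0.0008]
the job is handed in; nothing more can be done
```

I slid the left-hand sensor flat onto the red outline, turned it about 9° to face the lamp, and let it go. Then I took the middle-sized amber cell out of the rack by its frosted sides. It is now held over the yellow cross with its clear windows facing the lamp and the sensor. The job was handed in at about 18.8 s of the 51 s allowed; no verdict was reported.

**Sensor, checked after release:**
- It sits about 1.4 mm from the outline's centre, aligned to within about 0.5°. The wrist view shows the red border evenly around the plate.
- A later estimate, made with the cell already in place, put the plate 3 to 4 mm farther along. Most of the plate was hidden then, so I did not rely on it.

**Amber cell, final check:**
- The tool is at (0.664, 0.074) m, within 1 mm of the cross as the wrist camera saw it. The top camera put the line about 2.5 mm to one side, still inside the 8 mm limit.
- The cell's middle is about 77 mm high, the tool is vertical and the arm was still. The pictures show the cell clear of everything else.
- The colour-based outline of the cell was blurred by parts of the frosted faces, so the cell's alignment rests on the tool pose and the views.

The green cell looked undisturbed in the last pictures. No move went near either bottle, but I did not measure them again.

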